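# Present a loose bearing ball to the inspection camera

## Robot

A 6-joint arm with a two-finger parallel gripper is mounted at the origin on a cart in front of the work surface, level with it; the furniture and walls round the work are solid. World frame = base frame: x ahead of the robot, y to its left, z up, the work surface at z = 0. Lengths are in mm, angles in rad, forces in N, time in s.
With the tool pointing down it reaches from about 250 to 800 mm from the base axis. Payload 3.9 kg.
Tool frame: the origin (TCP) lies at the very end of the fingers, on their centre line; the grasp point (between the pads) lies 19 mm behind it; x points along the fingers, z is the direction in which the jaws open and shut, and the axes are right-handed (so a half turn about x gives the same grasp; the last joint's range is limited). The gripper opens to 85 mm and grips with 20 to 120 N. Pads are 22 mm wide; open, the fingers measure 114 mm over their backs; the gripper's body (76 mm by 85 mm) begins 54 mm behind the grasp point. The pads swing forward as they close: fully open they stand 13 mm farther back than shut.
Start: joints at [1.224, 0.26, -0.138, 1.173, 0, 1.571], TCP at [178.437, 493.736, 231.304] pointing down, gripper open.
Joint ranges: [-2.78, 2.78], [-0.83, 1.72], [-1.28, 1.37], [-1.9, 2.12], [-1.57, 1.48], [-3.14, 3.14]. Speed limits (rad/s): [2.57, 2.57, 3.14, 3.14, 3.14, 3.14].

## Interface

Orientations are given as a unit quaternion [w, x, y, z].
In Python, from bench import manip gives the robot as it stands.
- The arm moves only by the shell command python3 -m handwheel 'ROWS' [FORCE]. ROWS is text: rows parted by semicolons, each of 7 numbers parted by spaces: the shift along the tool's x, y, z as a fraction of full scale, then the turn, a rotation vector about the tool's x, y, z as a fraction of full scale, then the finger opening in mm, from 0 to 85.4. In form: tx ty tz ax ay az jaw; .... A call has 1 to 20 rows; each row is the pose to reach, as a shift and turn from the pose commanded when the call began, along the tool's axes at that moment; what a row does not reach only later rows make up. Full scale, the value 1, is 30 cm for a shift and 2 rad for a turn. A row lasts 1/12 s, in which the tool goes at most 41.7 mm and 7.16 degrees, less where a joint would pass 70% of its speed; a pose out of reach is approached as far as the arm can. A call with a number of a shift or a turn outside -1 to 1 is refused whole. A call with a gripper value outside its range is refused whole. The fingers move at their own pace and stop on an object; FORCE is the grip in N (left out, the last holds). Time passes only in rows, so rows that repeat a pose let the fingers close. It gives the time, the measured TCP pose, the force and the opening at its end, in the units of the state.
- manip.read_state(): the state, without advancing time (a new reading comes with each control period).
- manip.read_camera(name): name is "scene" or "side" or "wrist"; returns (picture, depth): 420x560x3 uint8, red, green, blue; 420x560 float32, mm along the optical axis (not along the pixel's ray), 0 where there is no reading.
- manip.calibration(name): a dict with "mtx" (3x3 intrinsics, pixels), "dist_coeffs" ([k1, k2, p1, p2, k3] as OpenCV has them; the pictures are not rectified), "R" (3x3) and "t" (3): a world point X has camera coordinates R X + t. Camera axes: x right, y down, z forward; pixel columns grow to the right and rows downward; lengths in mm; the calibration is good to about 2 mm. A picture is of the moment at which its call begins: read the wrist's pose just before it. calibration takes no time and is no camera call; for the wrist camera it gives the pose at the moment of the call.
- manip.finish_job(): hands the job in, once; it reports no verdict.
The state is a dict: "time_s": time; "qpos": joint angles; "joint_vel": joint speeds; "tau": joint torques, N m; "tcp_pos": TCP position; "tcp_rot": TCP orientation; "wrist_force": force on the tool from outside, world axes, zero at the start; "moment": the same for the moment, N m; "gripper_width": finger opening in mm.
Only numpy, scipy, OpenCV 4.12 (cv2) and the standard library are available. Lean on these libraries where they do the work, as an engineer would, in place of code of your own. Each camera call takes 0.05 s, during which the arm holds its last target.

## Task

Pull the blue hand tray (the black block is its grip) up out of its tube stand, with the loose steel ball staying in its pocket, and carry it to the bench inspection camera. Finish still holding the tray in the air, level and still, with the ball straight in front of the lens, at the height of the lens centre and about 80 mm from the lens face, the pocket end of the tray towards the lens and the grip behind the ball. Do not lose the ball, touch the camera, or shift the green mug, tape roll, spanner or red rubbing block.

Things in the scene. Friction and masses are not known exactly. Their poses are not given: they have to be found in the camera images.
- stand: Fixed upright tube stand: dark round base 84 mm in diameter and 10 mm high, aluminium tube on it of 32 mm outer and 24 mm inner diameter whose mouth is 95 mm above the bench. Origin: centre of the underside of the base, z up.
- tray_grip (a point): Where to hold the loose hand tray (about 250 g): on the axis of its black grip, 38 mm above the underside of the blue plate. The grip is an upright block 26 mm along the tray's x and 18 mm along its y, its top 24 mm above this point, the plate's top 32 mm below. Hold it across the 18 mm (along y). Tray axes: x from grip to pocket, y across, z up.
- tray_pocket (a point): Where the ball's centre is in mid-pocket: 50 mm from the grip axis along the tray's x, 25 mm below point tray_grip; tray's axes. The pocket is a flat-floored round recess, 25 mm diameter, 3 mm deep, in a dish of 38 mm diameter: the ball can roll about 5 mm in it and gets over the rim if the tray tips about 40 degrees or is jerked.
- tray_foot (a point): Lower end of the tray's steel stem (12 mm diameter, on the grip axis), 80 mm below the plate's underside and 118 mm below point tray_grip. At the start the stem hangs in the tube with 6 mm play each way and the plate rests on the tube's mouth: it must rise more than 80 mm straight up to be clear.
- ball_center (a point): Centre of the loose steel ball, 20 mm in diameter, 33 g; its axes mean nothing.
- scope_lens (a point): Centre of the lens face of the inspection camera, 150 mm above the bench. The lens looks along this point's -x (roughly towards the robot); y across, z up.
- scope_focus (a point): The viewing point in free air: 80 mm in front of the lens face on the lens axis (-x of the camera), 150 mm above the bench. Axes as the lens's: the lens lies towards its +x.
- scope: The fixed inspection camera: a horizontal barrel, 40 mm thick at its black lens end, on a post and a grey base 100 x 80 mm; top about 170 mm above the bench. Origin on the bench under the barrel, 60 mm behind the lens face; axes as the lens's.
- tray: The loose hand tray: blue plate 6 mm thick and 44 mm wide, from 42 mm behind to 32 mm in front of the grip axis, with the dish in front of it to 69 mm. Origin on the grip and stem axis at the plate's underside, 38 mm below point tray_grip; x towards the pocket, z up.
- tape: Bystander: roll of masking tape, 104 mm across, 25 mm high, lying. Origin under its centre.
- spanner: Bystander: flat spanner 112 mm long, 18 mm wide, 4 mm thick, lying. Origin under its centre.
- rub_block: Bystander: red-brown rubbing block 36 x 90 x 27 mm, lying. Origin under its centre.
- mug: Bystander: green mug, 86 mm across (125 mm with its handle) and 96 mm high, standing. Origin under its base.
Not all that is in view belongs to the job. Several things have the shape of the tray; the one meant has the colours described above. Of the things that look like the stand, the larger one is meant.

How it is judged (in metres and radians):
On the way:
1. the tray's stem is drawn up out of the tube, the ball still in its pocket (z of tray_foot in the frame of stand above 0.097 m and distance between ball_center and tray_pocket below 0.015 m), for 0.2 s.
At the end, for the whole second after the job is handed in: The tray is held by the fingers in the air, level within 0.12 rad and still; the ball lies in its pocket, its centre within 20 mm of the viewing point; the grip is at least 30 mm farther from the lens than the viewing point; the tray touches neither camera nor stand (distance between ball_center and scope_focus below 0.02 m and distance between ball_center and tray_pocket below 0.015 m and x of tray_grip in the frame of scope_focus below -0.03 m and angle between tray_grip's own z axis and vertical below 0.12 rad and linear speed of tray below 0.02 m/s and angular speed of tray below 0.6 rad/s and height (world z) of tray_foot above 0.03 m and contact force between tray and the fingers above 1 N and contact force between tray and scope below 0.3 N and contact force between tray and stand below 0.3 N); the arm keeps its last pose, push and grip.
It fails at once if the ball leaves its pocket (distance between ball_center and tray_pocket above 0.025 m).
It fails at once if the inspection camera is touched (contact force between scope and anything else above 1 N).
It fails at once if the mug, tape, spanner or rubbing block is moved more than 30 mm (distance of any of mug, tape, spanner, rub_block from where it was at the start of the episode above 0.03 m).
It also fails if it takes over 46 s, if anything falls off the work surface, if the arm or the gripper's body presses on something with over 40 N, if the wrist force passes 120 N, or if a joint passes its speed limit or range.

## Working session

There is one attempt and no reset: what is moved stays moved. The work goes in short steps, Python scripts to look and compute and a shell command to move; the robot and the scene stay as the last step left them, time stands still between calls to the robot, and variables do not carry over. Pictures are saved under pics/ and viewed, and the job is handed in when it is done.

```bash
ls; mkdir -p pics; python3 - <<'E'
from bench import manip
import cv2,numpy as np
print(manip.read_state())
for n in ["scene","side","wrist"]:
    c=manip.calibration(n); p,d=manip.read_camera(n)
    cv2.imwrite(f"pics/{n}0.png",p[:,:,::-1]); np.savez(f"{n}0.npz",p=p,d=d,**{k:np.array(v) for k,v in c.items()})
    print(n,c)
E
```

```text
pics
{'time_s': 0.0, 'qpos': array([ 1.22397895e+00,  2.60658314e-01, -1.39397257e-01,  1.17269927e+00,
        3.93646881e-05,  1.57081028e+00]), 'joint_vel': array([ 0.00044667, -0.00114282, -0.00038015, -0.00125524, -0.00094892,
        0.00158558]), 'tau': array([-1.07638338e-03, -4.05679357e+01,  2.53924692e+01,  1.87318580e-02,
       -1.22372962e-04, -9.86593079e-06]), 'tcp_pos': array([178.20263397, 493.0914119 , 230.46772134]), 'tcp_rot': array([ 0.57819944, -0.40661289,  0.57934895,  0.40584006]), 'wrist_force': array([-0.14921276, -0.56331575,  0.20883074]), 'moment': array([ 0.04901086,  0.02518043, -0.04899384]), 'gripper_width': 85.24311207305256}
scene {'mtx': array([[482.38982099,   0.        , 283.60590912],
       [  0.        , 482.38982099, 203.2089496 ],
       [  0.        ,   0.        ,   1.        ]]), 'dist_coeffs': array([-0.07089896,  0.        ,  0.        ,  0.        ,  0.        ]), 'R': array([[ 0.7642441 , -0.64474204,  0.0154485 ],
       [-0.25630066, -0.32561237, -0.9101025 ],
       [ 0.59181157,  0.691581  , -0.41409515]]), 't': array([-440.7720
[... 272 characters left out ...]
      ,  0.        ]), 'R': array([[ 0.98415101, -0.17697723, -0.01121848],
       [-0.11674274, -0.5989758 , -0.79221154],
       [ 0.13348381,  0.78096546, -0.61014345]]), 't': array([-554.87302575,  139.26250164,  882.30792449])}
wrist {'mtx': array([[335.04094537,   0.        , 277.07022927],
       [  0.        , 335.04094537, 210.94805802],
       [  0.        ,   0.        ,   1.        ]]), 'dist_coeffs': array([-0.06582678,  0.        ,  0.        ,  0.        ,  0.        ]), 'R': array([[ 0.33926189,  0.94068871, -0.0024756 ],
       [ 0.89929644, -0.32355932,  0.29423677],
       [ 0.27598421, -0.10204962, -0.95572935]]), 't': array([-523.59248007,  -39.32210129,  379.61054692])}
```

View pics/scene0.png

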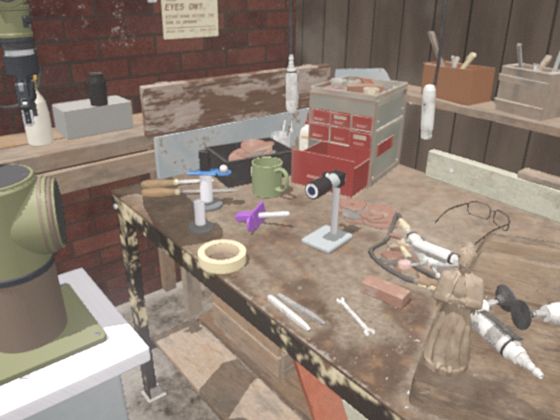

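View pics/side0.png

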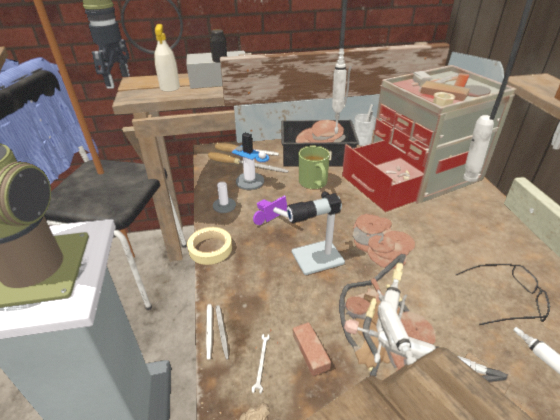

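View pics/wrist0.png

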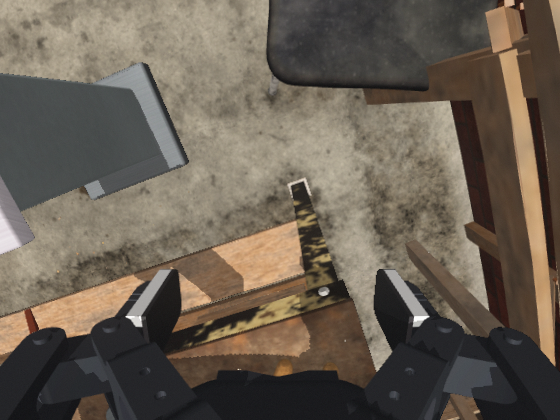

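Tray candidates are the blue one with a black grip at scene (208,172) / side (250,152), and a purple one lying at scene (258,215) / side (270,210). Stand candidates are the one under the blue tray at scene (208,195), and a smaller empty one at (200,218). I choose the blue tray and the stand holding it, and check that in a crop.

```bash
cat > h.py <<'E'
import numpy as np,cv2
def load(n): return np.load(n+".npz")
def ray(f,uv):
    x=cv2.undistortPoints(np.array([[uv]],float),f['mtx'],f['dist_coeffs'])[0,0]; return np.r_[x,1]
def dep(f,uv,z=None):
    u,v=int(round(uv[0])),int(round(uv[1])); z=f['d'][v,u] if z is None else z
    return f['R'].T@(ray(f,uv)*z-f['t'])
def tri(fs,uvs):
    A=[];b=[]
    for f,uv in zip(fs,uvs):
        d=f['R'].T@ray(f,uv); d/=np.linalg.norm(d); c=-f['R'].T@f['t']; P=np.eye(3)-np.outer(d,d); A.append(P); b.append(P@c)
    A_=np.vstack(A); b_=np.concatenate(b); x=np.linalg.lstsq(A_,b_,rcond=None)[0]; return x,[np.linalg.norm(P@x-q) for P,q in zip(A,b)]
def cloud(f):
    h,w=f['d'].shape; u,v=np.meshgrid(np.arange(w),np.arange(h))
    x=cv2.undistortPoints(np.stack([u,v],-1).reshape(-1,1,2).astype(float),f['mtx'],f['dist_coeffs'])[:,0]
    p=np.c_[x,np.ones(len(x))]*f['d'].reshape(-1,1)
    return ((p-f['t'])@f['R']).reshape(h,w,3)
def proj(f,X): return cv2.projectPoints(np.array(X,float).reshape(-1,1,3),cv2.Rodrigues(f['R'])[0],f['t'],f['mtx'],f['dist_coeffs'])[0][:,0]
E
python3 - <<'E'
from h import *
a=load('scene0');b=load('side0')
def crop(f,x,y,w,h,s): return cv2.resize(f['p'][y:y+h,x:x+w,::-1],None,fx=s,fy=s,interpolation=cv2.INTER_CUBIC)
A=crop(a,170,140,90,100,4);B=crop(b,205,120,90,100,4)
cv2.imwrite('pics/c1.png',np.hstack([A,B]))
A=crop(a,295,160,70,100,5);B=crop(b,270,180,90,100,5)
cv2.imwrite('pics/c2.png',np.hstack([A,B]))
E
```

```text
(no output)
```

View pics/c1.png

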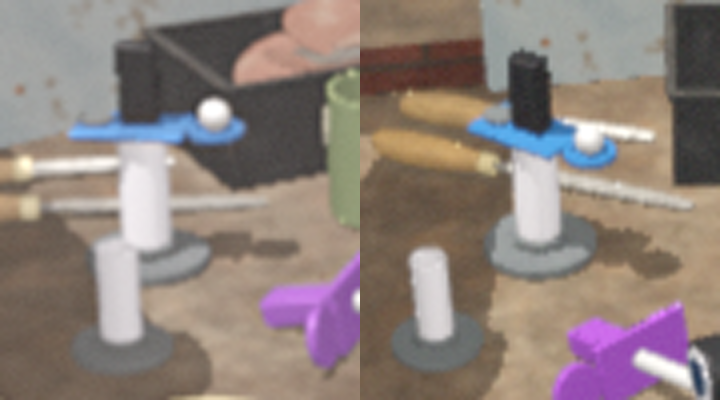

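View pics/c2.png

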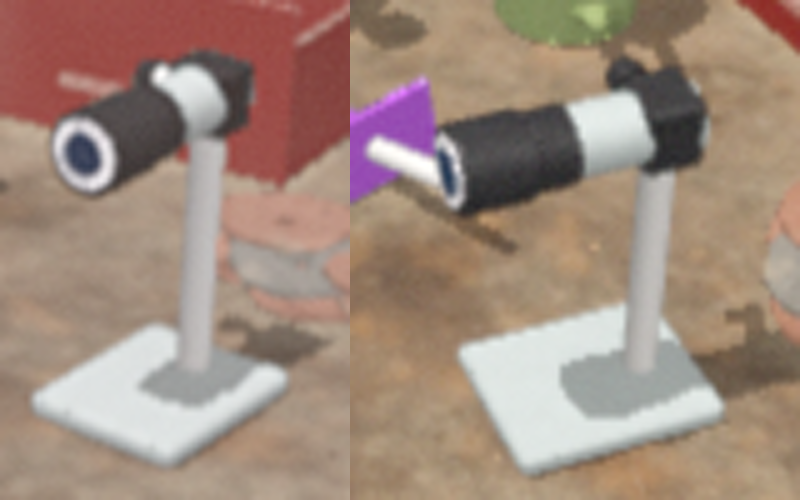

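The crop shows the blue tray with the black grip and the ball, on the larger stand. The grip top is at scene (204,151) / side (247,134), and the ball at scene (223,168) / side (262,154). The lens face is at scene (312,190) / side (290,214).

```bash
python3 - <<'E'
from h import *
np.set_printoptions(precision=1,suppress=True)
a=load('scene0');b=load('side0')
pts={'griptop':((203.75,151.5),(247.5,134)),'ball':((223.3,168.5),(262,154.5)),'lens':((311.8,190.4),(290.4,214.6))}
for k,(p,q) in pts.items(): print(k,tri([a,b],[p,q]),dep(a,p),dep(b,q))
for n,f in (('scene',a),('side',b)):
    C=cloud(f);p=f['p'].astype(int)
    m=(p[...,2]>p[...,0]+60)&(p[...,1]>p[...,0]+20)&(f['d']>0)&(C[...,2]>60)&(C[...,2]<140)
    Q=C[m]; print(n,'blue',len(Q),Q.mean(0)); 
    if len(Q)>20:
        c=np.median(Q,0);Q=Q[np.linalg.norm(Q-c,axis=1)<90]
        print(np.median(Q,0)); r=cv2.minAreaRect(Q[:,:2].astype(np.float32)); print(r,np.percentile(Q[:,2],[5,25,50,75,95]))
        line=cv2.fitLine(Q[:,:2].astype(np.float32),cv2.DIST_HUBER,0,.01,.01).ravel();print('yaw',np.degrees(np.arctan2(line[1],line[0])))
        g=(p.max(-1)<70)&(f['d']>0)&(np.linalg.norm(C[...,:2]-c[:2],axis=-1)<60)&(C[...,2]>90)&(C[...,2]<190)
        G=C[g];print('grip',len(G),np.median(G,0),G.min(0),G.max(0))
    # scope
    L=tri([a,b],pts['lens'])[0]
    base=(np.abs(C[...,2]-np.median(10))<15)&(np.linalg.norm(C[...,:2]-L[:2],axis=-1)<170)&(p.min(-1)>150)&(f['d']>0)
    Q=C[base]; print('base',len(Q),cv2.minAreaRect(Q[:,:2].astype(np.float32)),np.median(Q[:,2]))
    bar=(np.linalg.norm(C-L,axis=-1)<150)&(C[...,2]>L[2]-30)&(f['d']>0)&(np.linalg.norm(C[...,:2]-L[:2],axis=-1)<120)
    Q=C[bar&(p.max(-1)<90)]; print('barrel',len(Q),Q.mean(0)); line=cv2.fitLine(Q.astype(np.float32),cv2.DIST_HUBER,0,.01,.01).ravel();print(line,np.degrees(np.arctan2(line[1],line[0])))
E
```

```text
griptop (array([531.7, 275.8, 148.9]), [np.float64(1.7302210524619497), np.float64(1.7302210524618042)]) [519.5 253.8 155.5] [529.7 258.  159.7]
ball (array([564.2, 234.4, 105.1]), [np.float64(0.632106932320405), np.float64(0.6321069323201455)]) [551.6 214.5 113.2] [562.  218.8 114.8]
lens (array([575.7, -91.8, 147.2]), [np.float64(0.502461474465193), np.float64(0.5024614744652333)]) [569.2 -98.1 151.5] [ 573.7 -102.1  155. ]
scene blue 186 [525.8 242.8 100. ]
[527.  244.1 100.2]
((530.0670166015625, 248.00885009765625), (46.300331115722656, 108.09319305419922), 44.16304397583008) [ 97.2  98.9 100.2 101.2 102.3]
yaw -36.82658
grip 68 [522.2 253.3 133.2] [510.9 242.9 107.3] [536.1 262.7 154.9]
base 1028 ((547.6014404296875, -80.76943969726562), (295.0839538574219, 281.29791259765625), 53.25046157836914) 11.331234403694655
barrel 314 [612.2 -99.6 158.1]
[   1.     0.2   -0.   611.6 -102.5  159.3] 10.326237
side blue 194 [533.7 242.5 102.9]
[535.4 244.1 103.2]
((534.9163208007812, 249.02395629882812), (40.90869140625, 110.05522918701172), 46.095619201660156) [100.  101.8 103.2 103.9 105. ]
yaw -35.557804
grip 144 [526.5 252.  134. ] [513.3 243.4 110. ] [539.4 264.  160.5]
base 1118 ((579.063720703125, -50.55705261230469), (222.01573181152344, 284.1258544921875), 48.462955474853516) 13.383244038257452
barrel 635 [622.4 -97.  161.2]
[   1.     0.2   -0.   616.4 -100.9  162.8] 12.2647
```

```bash
cat >> h.py <<'E'
from scipy.spatial.transform import Rotation as Ro
def rq(q): return Ro.from_quat([q[1],q[2],q[3],q[0]])
def plane(f,uv,z):
    d=f['R'].T@ray(f,uv); c=-f['R'].T@f['t']; return c+d*(z-c[2])/d[2]
def move(s,P,Rt):
    "fractions from state-commanded pose to target"
    R0=rq(s['tcp_rot']); t=R0.inv().apply(np.array(P)-s['tcp_pos'])/300; w=(R0.inv()*Rt).as_rotvec()/2; return t,w
def toolrot(jaw_deg):
    a=np.radians(jaw_deg); x=np.array([0,0,-1.]); z=np.array([np.cos(a),np.sin(a),0]); return Ro.from_matrix(np.c_[x,np.cross(z,x),z])
E
python3 - <<'E'
from h import *
from bench import manip
np.set_printoptions(precision=3,suppress=True)
a=load('scene0');b=load('side0');w=load('wrist0')
for n,f in (('scene',a),('side',b)):
    print(n,'cam',-f['R'].T@f['t'])
    P={'griptop':((203.75,151.5),(247.5,134),157),'ball':((223.3,168.5),(262,154.5),108),'lens':((311.8,190.4),(290.4,214.6),150)}
    for k,(p,q,z) in P.items(): print(k,plane(f,p if n=='scene' else q,z))
s=manip.read_state(); R0=rq(s['tcp_rot']);print(R0.as_matrix()); 
print('cam wrt tool',R0.inv().apply(-w['R'].T@w['t']-s['tcp_pos']),'cam axis in tool',R0.inv().apply(w['R'][2]))
for j in (45,-135): print(j,move(s,[520,255,250],toolrot(j)))
E
```

```text
scene cam [ -88.479 -775.361  549.156]
griptop [517.28  249.963 157.   ]
ball [559.313 226.376 108.   ]
lens [571.585 -95.561 150.   ]
side cam [ 444.563 -703.837  642.435]
griptop [530.209 263.471 157.   ]
ball [563.498 230.632 108.   ]
lens [574.969 -95.983 150.   ]
[[-0.001 -0.94   0.34 ]
 [-0.001  0.34   0.94 ]
 [-1.     0.    -0.002]]
cam wrt tool [-142.438   74.473   -0.229] cam axis in tool [ 0.956 -0.294 -0.001]
45 (array([-0.064, -1.341, -0.36 ]), array([ 0.219, -0.001,  0.   ]))
-135 (array([-0.064, -1.341, -0.36 ]), array([-1.352, -0.   , -0.001]))
```

```bash
R="";python3 -m handwheel '-0.064 -0.7 -0.19 0.11 0 0 85; -0.064 -0.7 -0.19 0.11 0 0 85; -0.064 -0.7 -0.19 0.11 0 0 85; -0.064 -0.7 -0.19 0.11 0 0 85; -0.064 -0.7 -0.19 0.11 0 0 85; -0.064 -0.7 -0.19 0.11 0 0 85; -0.064 -0.7 -0.19 0.11 0 0 85; -0.064 -0.7 -0.19 0.11 0 0 85'
python3 - <<'E'
from h import *
from bench import manip
np.set_printoptions(precision=3,suppress=True)
s=manip.read_state(); print(s['qpos'],s['tcp_pos'],s['time_s']); print(move(s,[520,255,250],toolrot(45)))
E
```

```text
time_s: 0.82
tcp_pos: [356.6, 368.5, 250.2]
tcp_rot: [0.62, -0.34, 0.62, 0.34]
wrist_force: [0.3, -0.3, -0.9]
gripper_width: 85.0
[ 0.801  0.232 -0.126  1.213  0.001  1.37 ] [356.583 368.464 250.227] 0.8167
(array([ 0.   , -0.663, -0.025]), array([ 0.108, -0.   , -0.   ]))
```

```bash
python3 -m handwheel '0 -0.66 -0.025 0.108 0 0 85; 0 -0.66 -0.025 0.108 0 0 85; 0 -0.66 -0.025 0.108 0 0 85; 0 -0.66 -0.025 0.108 0 0 85; 0 -0.66 -0.025 0.108 0 0 85; 0 -0.66 -0.025 0.108 0 0 85; 0 -0.66 -0.025 0.108 0 0 85; 0 -0.66 -0.025 0.108 0 0 85; 0 -0.66 -0.025 0.108 0 0 85'
python3 - <<'E'
from h import *
from bench import manip
np.set_printoptions(precision=3,suppress=True)
s=manip.read_state(); print(s['qpos'],s['tcp_pos'],s['time_s'])
for n in ["wrist"]:
    c=manip.calibration(n); p,d=manip.read_camera(n)
    cv2.imwrite(f"pics/{n}1.png",p[:,:,::-1]); np.savez(f"{n}1.npz",p=p,d=d,**{k:np.array(v) for k,v in c.items()})
E
```

```text
time_s: 1.57
tcp_pos: [517.9, 257.6, 250.3]
tcp_rot: [0.652, -0.272, 0.653, 0.273]
wrist_force: [0.3, -0.1, -0.9]
gripper_width: 85.1
[0.461 0.347 0.037 1.262 0.001 1.241] [517.885 257.575 250.349] 1.5667
```

View pics/wrist1.png

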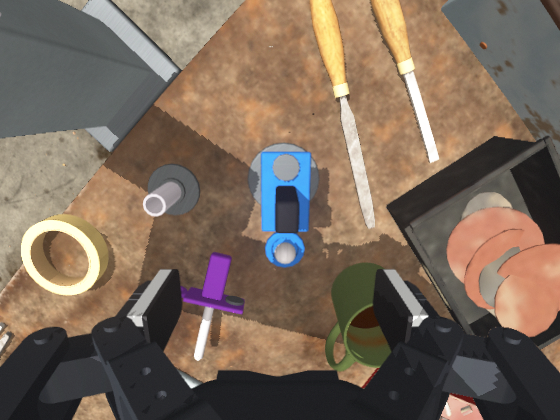

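The wrist view shows the tray grip at (287,210), the ball at (285,252), the empty small stand at left (175,190), the purple tray at (213,300) and the mug at (360,315).

```bash
python3 - <<'E'
from h import *
np.set_printoptions(precision=1,suppress=True)
f=load('wrist1');C=cloud(f);p=f['p'].astype(int);print('cam',-f['R'].T@f['t'])
m=(p[...,2]>p[...,0]+60)&(p[...,1]>p[...,0]+20)&(f['d']>0)&(C[...,2]>80)&(C[...,2]<120)
Q=C[m];print(len(Q),Q.mean(0),np.percentile(Q[:,2],[5,50,95]),cv2.minAreaRect(Q[:,:2].astype(np.float32)))
v=np.linalg.norm(Q[:,:2]-Q[:,:2].mean(0),axis=1)
g=(p.max(-1)<70)&(f['d']>0)&(C[...,2]>148)&(C[...,2]<170)&(np.linalg.norm(C[...,:2]-Q[:,:2].mean(0),axis=-1)<60)
G=C[g];print('griptop',len(G),np.median(G,0),cv2.minAreaRect(G[:,:2].astype(np.float32)))
vv,uu=np.where(g);print('px',uu.mean(),vv.mean(),uu.min(),uu.max(),vv.min(),vv.max())
# ball
gray=cv2.cvtColor(f['p'],cv2.COLOR_RGB2GRAY)
for z in (108,): print(plane(f,(286,253),z), dep(f,(286,253)))
c=cv2.resize(f['p'][140:280,230:350,::-1],None,fx=5,fy=5);cv2.imwrite('pics/c3.png',c[:600])
vb,ub=np.where(m);print(ub.min(),ub.max(),vb.min(),vb.max())
E
```

```text
cam [465.1 309.9 393. ]
2930 [528.2 256.6 100.8] [ 98.6 100.8 102.1] ((534.9739990234375, 251.08335876464844), (43.69765853881836, 109.56717681884766), 45.383872985839844)
griptop 346 [523.8 264.  156.2] ((524.8577270507812, 260.931640625), (16.377288818359375, 25.583168029785156), 45.34634017944336)
px 288.271676300578 213.50867052023122 276 298 198 232
[562.  225.4 108. ] [559.1 227.9 116.4]
261 310 152 266
```

View pics/c3.png

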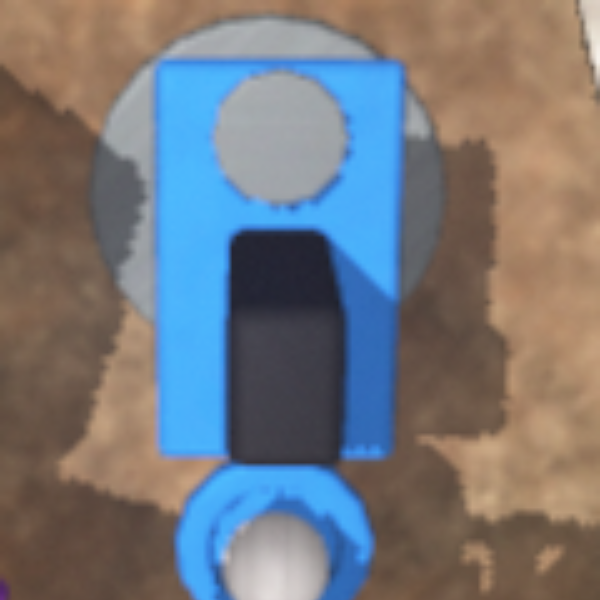

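```bash
python3 - <<'E'
from h import *
from bench import manip
np.set_printoptions(precision=4,suppress=True)
s=manip.read_state(); print(s['tcp_pos'],move(s,[525,261,195],toolrot(45.4)))
E
```

```text
[517.9791 257.5157 250.5232] (array([ 0.1851, -0.0086,  0.0248]), array([-0.0008, -0.0002, -0.0003]))
```

```bash
python3 -m handwheel '0.08 -0.008 0.025 -0.001 0 0 85; 0.18 -0.008 0.025 -0.001 0 0 85; 0.185 -0.008 0.025 -0.001 0 0 85; 0.185 -0.008 0.025 -0.001 0 0 85'
python3 - <<'E'
from h import *
from bench import manip
np.set_printoptions(precision=4,suppress=True)
s=manip.read_state(); print(s['qpos'],s['tcp_pos'],s['time_s'])
for n in ["wrist"]:
    c=manip.calibration(n); p,d=manip.read_camera(n)
    cv2.imwrite(f"pics/{n}2.png",p[:,:,::-1]); np.savez(f"{n}2.npz",p=p,d=d,**{k:np.array(v) for k,v in c.items()})
f=load('wrist2');C=cloud(f);p=f['p'].astype(int)
m=(p[...,2]>p[...,0]+60)&(p[...,1]>p[...,0]+20)&(f['d']>0)&(C[...,2]>80)&(C[...,2]<120)
Q=C[m];r=cv2.minAreaRect(Q[:,:2].astype(np.float32));print(len(Q),np.percentile(Q[:,2],[5,50,95]),r)
g=(p.max(-1)<70)&(f['d']>0)&(C[...,2]>148)&(C[...,2]<170)&(np.linalg.norm(C[...,:2]-np.array([525,261]),axis=-1)<40)
G=C[g];print('griptop',len(G),np.median(G,0),cv2.minAreaRect(G[:,:2].astype(np.float32)))
print(move(s,[525,261,114],toolrot(45.4)))
E
```

```text
time_s: 1.95
tcp_pos: [524.0, 259.8, 193.6]
tcp_rot: [0.651, -0.273, 0.654, 0.273]
wrist_force: [0.0, -0.0, 0.3]
gripper_width: 85.4
[ 0.4602  0.3832 -0.0563  1.1363  0.0001  1.2393] [523.9504 259.7834 193.6088] 1.95
4037 [ 98.7057 100.8171 102.0201] ((534.6776123046875, 251.04766845703125), (43.74436950683594, 109.73617553710938), 44.96357345581055)
griptop 751 [524.5038 263.6023 156.2915] ((524.552490234375, 260.9167175292969), (17.225706100463867, 25.035463333129883), 45.64439392089844)
(array([ 0.2653, -0.0001,  0.0066]), array([-0.0003, -0.0024, -0.0009]))
```

View pics/wrist2.png

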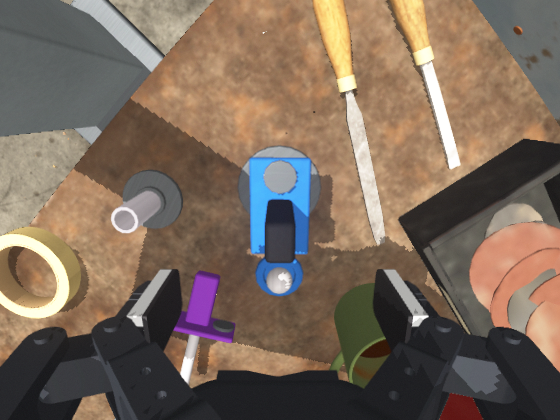

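Both wrist views give the grip at (525,261) with its top at z=156, and the plate top at 101, as expected. I descend now.

```bash
python3 -m handwheel '0.06 0 0.003 0 0 0 85; 0.12 0 0.003 0 0 0 85; 0.18 0 0.003 0 0 0 85; 0.23 0 0.003 0 0 0 85; 0.26 0 0.003 0 0 0 85; 0.263 0 0.003 0 0 0 85;0.263 0 0.003 0 0 0 85;0.263 0 0.003 0 0 0 85'
python3 - <<'E'
from h import *
from bench import manip
np.set_printoptions(precision=4,suppress=True)
s=manip.read_state(); print(s['tcp_pos'],s['time_s'],s['wrist_force']);print(move(s,[525,261,114],toolrot(45.4)))
for n in ["wrist"]:
    c=manip.calibration(n); p,d=manip.read_camera(n)
    cv2.imwrite(f"pics/{n}3.png",p[:,:,::-1]); np.savez(f"{n}3.npz",p=p,d=d,**{k:np.array(v) for k,v in c.items()})
E
```

```text
time_s: 2.67
tcp_pos: [528.2, 261.0, 117.7]
tcp_rot: [0.654, -0.272, 0.652, 0.272]
wrist_force: [0.4, 0.5, -0.6]
gripper_width: 85.1
[528.1646 260.981  117.7108] 2.6667 [ 0.3904  0.4501 -0.5602]
(array([ 0.0123,  0.0075, -0.0074]), array([-0.0011,  0.0012,  0.0004]))
```

View pics/wrist3.png

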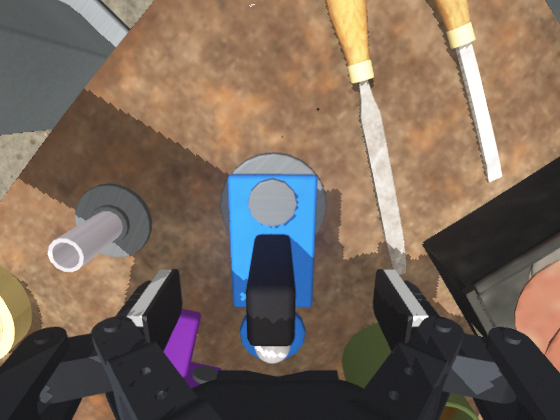

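```bash
python3 -m handwheel '0.012 0.008 -0.007 0 0 0 85; 0.012 0.008 -0.007 0 0 0 85;0.012 0.008 -0.007 0 0 0 85;0.012 0.008 -0.007 0 0 0 85'
python3 - <<'E'
from h import *
from bench import manip
np.set_printoptions(precision=4,suppress=True)
s=manip.read_state(); print(s['tcp_pos'],s['time_s'],s['wrist_force']);print(move(s,[525,261,114],toolrot(45.4)))
E
```

```text
time_s: 3.05
tcp_pos: [524.0, 260.6, 112.7]
tcp_rot: [0.653, -0.272, 0.653, 0.272]
wrist_force: [0.4, 0.0, -0.8]
gripper_width: 85.0
[523.9813 260.5813 112.6804] 3.05 [ 0.4058  0.0104 -0.8361]
(array([-0.0044, -0.0014,  0.0034]), array([-0.0012,  0.0001,  0.    ]))
```

```bash
python3 -m handwheel '0 0 0 0 0 0 60; 0 0 0 0 0 0 45; 0 0 0 0 0 0 32; 0 0 0 0 0 0 26; 0 0 0 0 0 0 23; 0 0 0 0 0 0 20; 0 0 0 0 0 0 18; 0 0 0 0 0 0 16; 0 0 0 0 0 0 14; 0 0 0 0 0 0 10; 0 0 0 0 0 0 5; 0 0 0 0 0 0 0; 0 0 0 0 0 0 0;0 0 0 0 0 0 0;0 0 0 0 0 0 0;0 0 0 0 0 0 0' 60
python3 - <<'E'
from h import *
from bench import manip
np.set_printoptions(precision=4,suppress=True)
s=manip.read_state(); print(s['tcp_pos'],s['time_s'],s['wrist_force'],s['gripper_width'])
for n in ["wrist","side"]:
    c=manip.calibration(n); p,d=manip.read_camera(n)
    cv2.imwrite(f"pics/{n}4.png",p[:,:,::-1]); np.savez(f"{n}4.npz",p=p,d=d,**{k:np.array(v) for k,v in c.items()})
E
```

```text
time_s: 4.38
tcp_pos: [524.3, 260.7, 112.6]
tcp_rot: [0.653, -0.272, 0.652, 0.272]
wrist_force: [1.9, 0.3, 0.9]
gripper_width: 17.6
[524.2508 260.7444 112.6414] 4.3833 [1.9248 0.3061 0.9364] 17.63983479420909
```

View pics/wrist4.png

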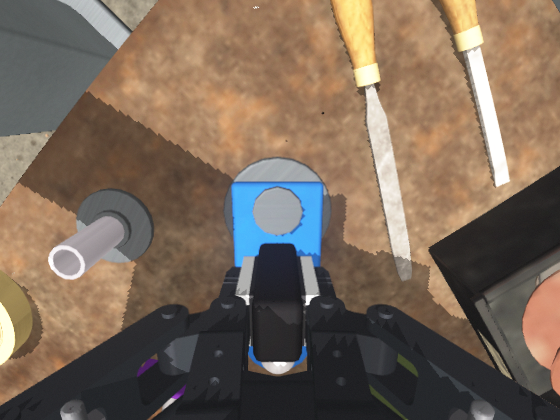

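View pics/side4.png

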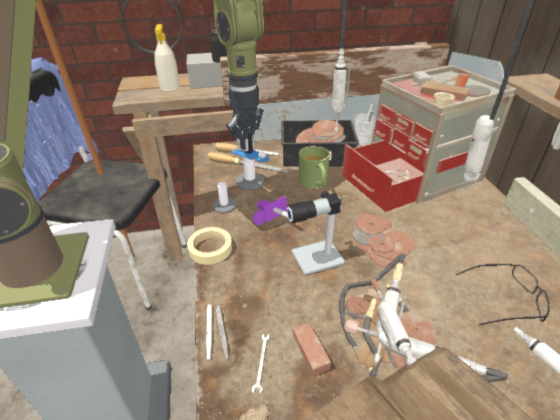

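Gripped at 17.6 mm, with the ball in its pocket at wrist pixel (278,367). I lift straight up with a gentle ramp.

```bash
python3 -m handwheel '-0.003 0 0 0 0 0 0; -0.009 0 0 0 0 0 0; -0.018 0 0 0 0 0 0; -0.03 0 0 0 0 0 0; -0.045 0 0 0 0 0 0; -0.06 0 0 0 0 0 0; -0.075 0 0 0 0 0 0; -0.09 0 0 0 0 0 0; -0.105 0 0 0 0 0 0; -0.12 0 0 0 0 0 0; -0.135 0 0 0 0 0 0; -0.15 0 0 0 0 0 0; -0.165 0 0 0 0 0 0; -0.18 0 0 0 0 0 0; -0.195 0 0 0 0 0 0; -0.205 0 0 0 0 0 0; -0.212 0 0 0 0 0 0; -0.216 0 0 0 0 0 0; -0.216 0 0 0 0 0 0;-0.216 0 0 0 0 0 0'
python3 - <<'E'
from h import *
from bench import manip
np.set_printoptions(precision=4,suppress=True)
s=manip.read_state(); print(s['tcp_pos'],s['time_s'],s['wrist_force'],s['gripper_width']);print(move(s,[525,261,245],toolrot(45.4)))
for n in ["side"]:
    c=manip.calibration(n); p,d=manip.read_camera(n)
    cv2.imwrite(f"pics/{n}5.png",cv2.resize(p[60:200,200:340,::-1],None,fx=4,fy=4)); np.savez(f"{n}5.npz",p=p,d=d,**{k:np.array(v) for k,v in c.items()})
E
```

```text
time_s: 6.15
tcp_pos: [523.9, 260.5, 177.2]
tcp_rot: [0.653, -0.272, 0.653, 0.272]
wrist_force: [-0.2, 0.4, -2.0]
gripper_width: 17.7
[523.92   260.5309 177.1829] 6.15 [-0.2068  0.353  -1.9815] 17.686057478905227
(array([-0.2261, -0.0014,  0.0036]), array([-0.0012, -0.0001, -0.0001]))
```

View pics/side5.png

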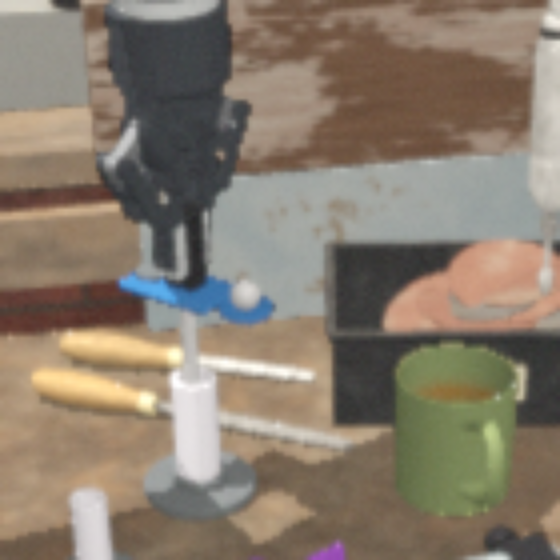

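The tray is level and lifting, with the ball in its pocket and the stem coming out of the tube. I continue up.

```bash
python3 -m handwheel '-0.003 0 0 0 0 0 0; -0.009 0 0 0 0 0 0; -0.018 0 0 0 0 0 0; -0.03 0 0 0 0 0 0; -0.045 0 0 0 0 0 0; -0.06 0 0 0 0 0 0; -0.075 0 0 0 0 0 0; -0.09 0 0 0 0 0 0; -0.105 0 0 0 0 0 0; -0.12 0 0 0 0 0 0; -0.135 0 0 0 0 0 0; -0.15 0 0 0 0 0 0; -0.165 0 0 0 0 0 0; -0.18 0 0 0 0 0 0; -0.195 0 0 0 0 0 0; -0.205 0 0 0 0 0 0; -0.212 0 0 0 0 0 0; -0.216 0 0 0 0 0 0; -0.216 0 0 0 0 0 0;-0.216 0 0 0 0 0 0'
python3 - <<'E'
from h import *
from bench import manip
np.set_printoptions(precision=4,suppress=True)
s=manip.read_state(); print(s['tcp_pos'],s['time_s'],s['wrist_force'],s['gripper_width'])
for n in ["scene","side","wrist"]:
    c=manip.calibration(n); p,d=manip.read_camera(n)
    cv2.imwrite(f"pics/{n}6.png",p[:,:,::-1]); np.savez(f"{n}6.npz",p=p,d=d,**{k:np.array(v) for k,v in c.items()})
# scope axis from base and lens from initial images: barrel side fit
for n in ('scene0','side0'):
    f=load(n);C=cloud(f);p=f['p'].astype(int)
    m=(C[...,2]>4)&(C[...,2]<22)&(p.min(-1)>140)&(C[...,0]>520)&(C[...,0]<760)&(C[...,1]>-190)&(C[...,1]<10)
    k,lab,st,ce=cv2.connectedComponentsWithStats(m.astype(np.uint8))
    i=1+np.argmax(st[1:,4]);Q=C[lab==i];print(n,'base',st[i],np.median(Q,0),cv2.minAreaRect(Q[:,:2].astype(np.float32)))
E
```

```text
time_s: 7.87
tcp_pos: [524.0, 260.5, 242.0]
tcp_rot: [0.653, -0.272, 0.653, 0.272]
wrist_force: [0.2, -0.4, -2.8]
gripper_width: 17.4
[523.9565 260.5369 241.9916] 7.8667 [ 0.1771 -0.4491 -2.8112] 17.421591119924166
scene0 base [301 225  52  28 774] [630.1015 -91.7046  11.2767] ((637.2381591796875, -85.39202880859375), (102.85131072998047, 82.35807037353516), 9.223484992980957)
side0 base [ 292  241   53   34 1078] [636.3904 -93.3439  13.3616] ((643.2374267578125, -84.89530944824219), (104.47208404541016, 81.34890747070312), 9.115070343017578)
```

View pics/scene6.png

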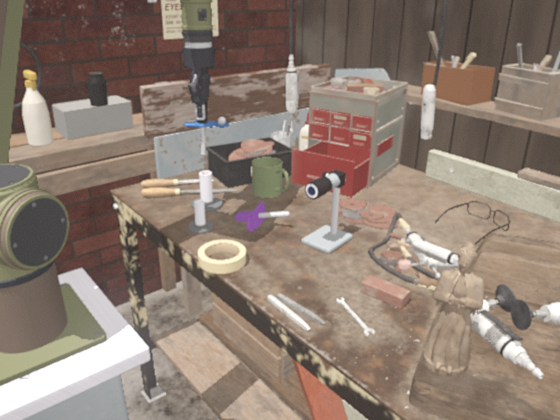

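```bash
python3 - <<'E'
from h import *
from bench import manip
np.set_printoptions(precision=4,suppress=True)
s=manip.read_state(); print(move(s,[462,68,244],toolrot(72.5)))
f=load('wrist6')
E
```

```text
(array([-0.007 , -0.3052, -0.6009]), array([-0.2377, -0.0002, -0.0001]))
```

View pics/wrist6.png

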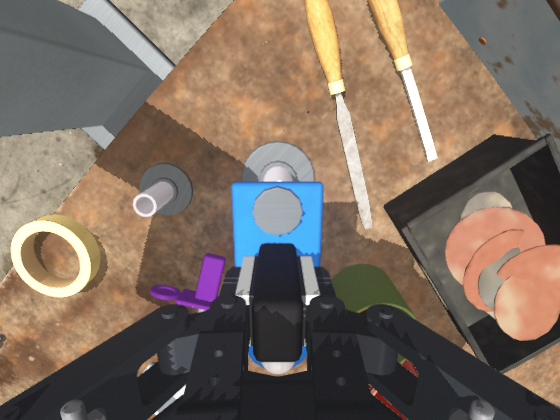

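The ball is still in its pocket (wrist 280,365) and the stem is clear of the tube. I carry the tray halfway with a smooth ramp.

```bash
python3 -m handwheel '0 -0.003 -0.006 -0.002 0 0 0; 0 -0.009 -0.018 -0.007 0 0 0; 0 -0.018 -0.036 -0.014 0 0 0; -0.001 -0.031 -0.06 -0.024 0 0 0; -0.001 -0.047 -0.093 -0.037 0 0 0; -0.002 -0.066 -0.129 -0.051 0 0 0; -0.002 -0.085 -0.168 -0.067 0 0 0; -0.002 -0.105 -0.207 -0.082 0 0 0; -0.003 -0.125 -0.246 -0.098 0 0 0; -0.003 -0.145 -0.285 -0.113 0 0 0; -0.004 -0.165 -0.324 -0.129 0 0 0; -0.004 -0.185 -0.363 -0.144 0 0 0; -0.005 -0.204 -0.402 -0.159 0 0 0; -0.005 -0.224 -0.441 -0.175 0 0 0; -0.006 -0.244 -0.48 -0.19 0 0 0; -0.006 -0.262 -0.516 -0.205 0 0 0; -0.006 -0.278 -0.546 -0.217 0 0 0; -0.007 -0.29 -0.57 -0.226 0 0 0; -0.007 -0.299 -0.588 -0.233 0 0 0; -0.007 -0.305 -0.6 -0.238 0 0 0'
python3 - <<'E'
from h import *
from bench import manip
np.set_printoptions(precision=4,suppress=True)
s=manip.read_state(); print(s['tcp_pos'],s['qpos'],s['time_s']);print(move(s,[395,-125,244],toolrot(99.5)))
for n in ["wrist"]:
    c=manip.calibration(n); p,d=manip.read_camera(n)
    cv2.imwrite(f"pics/{n}7.png",p[:,:,::-1]); np.savez(f"{n}7.npz",p=p,d=d,**{k:np.array(v) for k,v in c.items()})
E
```

```text
time_s: 9.68
tcp_pos: [461.6, 67.2, 244.4]
tcp_rot: [0.57, -0.418, 0.57, 0.418]
wrist_force: [0.1, -0.5, -2.2]
gripper_width: 17.5
[461.587   67.2292 244.3535] [ 0.1449  0.1543 -0.242   1.1747 -0.0003  0.4494] 9.6833
(array([ 0.0014,  0.0196, -0.6778]), array([-0.2352, -0.0002, -0.    ]))
```

View pics/wrist7.png

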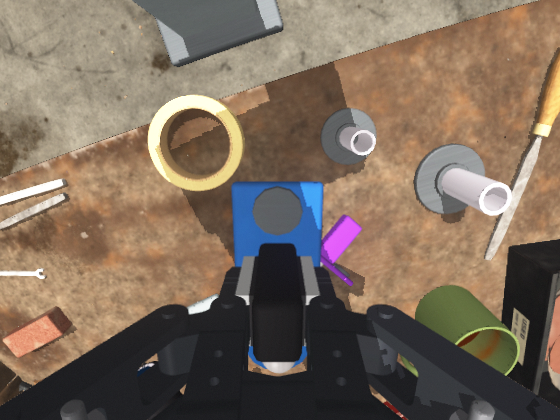

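The ball is still seated at (280,365). I carry on to the stand-off in front of the lens.

```bash
python3 -m handwheel '0 0 -0.007 -0.002 0 0 0; 0 0.001 -0.02 -0.007 0 0 0; 0 0.001 -0.041 -0.014 0 0 0; 0 0.002 -0.068 -0.024 0 0 0; 0 0.003 -0.105 -0.036 0 0 0; 0 0.004 -0.146 -0.05 0 0 0; 0 0.006 -0.19 -0.066 0 0 0; 0 0.007 -0.234 -0.081 0 0 0; 0 0.008 -0.278 -0.096 0 0 0; 0 0.009 -0.322 -0.112 0 0 0; 0 0.011 -0.366 -0.127 0 0 0; 0 0.012 -0.41 -0.142 0 0 0; 0 0.013 -0.454 -0.157 0 0 0; 0 0.015 -0.498 -0.173 0 0 0; 0 0.016 -0.542 -0.188 0 0 0; 0 0.017 -0.583 -0.202 0 0 0; 0 0.018 -0.617 -0.214 0 0 0; 0 0.019 -0.644 -0.223 0 0 0; 0 0.02 -0.664 -0.23 0 0 0; 0 0.02 -0.678 -0.235 0 0 0'
python3 - <<'E'
from h import *
from bench import manip
np.set_printoptions(precision=4,suppress=True)
s=manip.read_state(); print(s['tcp_pos'],s['qpos'],s['time_s']);print(move(s,[395,-125,155],toolrot(99.5)))
for n in ["wrist"]:
    c=manip.calibration(n); p,d=manip.read_camera(n)
    cv2.imwrite(f"pics/{n}8.png",p[:,:,::-1]); np.savez(f"{n}8.npz",p=p,d=d,**{k:np.array(v) for k,v in c.items()})
E
```

```text
time_s: 11.4
tcp_pos: [395.3, -124.4, 244.3]
tcp_rot: [-0.457, 0.54, -0.457, -0.54]
wrist_force: [-0.0, 0.2, -2.7]
gripper_width: 17.4
[ 395.3247 -124.4161  244.2614] [-0.3047  0.0643 -0.3468  1.1596 -0.0002 -0.4707] 11.4
(array([ 0.2975,  0.0014, -0.0017]), array([ 0.0001, -0.0001, -0.    ]))
```

View pics/wrist8.png

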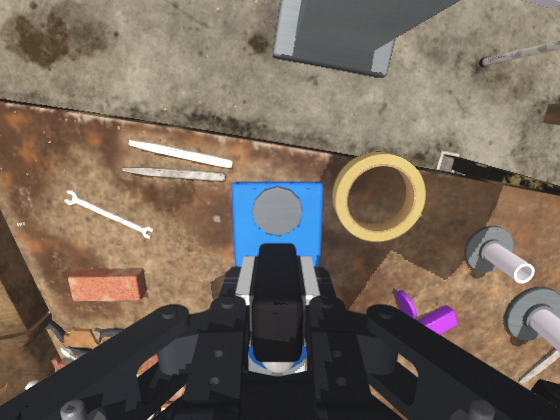

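```bash
python3 -m handwheel '0.004 0 0 0 0 0 0; 0.012 0 0 0 0 0 0; 0.024 0 0 0 0 0 0; 0.04 0 0 0 0 0 0; 0.06 0 0 0 0 0 0; 0.08 0 0 0 0 0 0; 0.1 0 0 0 0 0 0; 0.12 0 0 0 0 0 0; 0.14 0 0 0 0 0 0; 0.16 0 0 0 0 0 0; 0.18 0 0 0 0 0 0; 0.2 0 0 0 0 0 0; 0.22 0 0 0 0 0 0; 0.24 0 0 0 0 0 0; 0.258 0 0 0 0 0 0; 0.274 0 0 0 0 0 0; 0.286 0 0 0 0 0 0; 0.294 0 0 0 0 0 0; 0.298 0.001 -0.001 0 0 0 0; 0.298 0.001 -0.001 0 0 0 0'
python3 - <<'E'
from h import *
from bench import manip
np.set_printoptions(precision=4,suppress=True)
s=manip.read_state(); print(s['tcp_pos'],s['qpos'],s['time_s']);print(move(s,[445.3,-117.2,154.6],toolrot(99.5)))
for n in ["scene","side"]:
    c=manip.calibration(n); p,d=manip.read_camera(n)
    cv2.imwrite(f"pics/{n}9.png",p[:,:,::-1]); np.savez(f"{n}9.npz",p=p,d=d,**{k:np.array(v) for k,v in c.items()})
a=load('scene9');b=load('side9')
A=cv2.resize(a['p'][140:260,240:360,::-1],None,fx=3.3,fy=3.3);B=cv2.resize(b['p'][150:270,220:340,::-1],None,fx=3.3,fy=3.3)
cv2.imwrite('pics/c9.png',np.hstack([A,B]))
E
```

```text
time_s: 13.12
tcp_pos: [395.2, -124.3, 154.6]
tcp_rot: [0.457, -0.539, 0.457, 0.54]
wrist_force: [0.4, -0.2, -1.3]
gripper_width: 17.3
[ 395.1988 -124.2693  154.6327] [-0.3046  0.1245 -0.5249  0.9217 -0.0001 -0.4698] 13.1167
(array([ 0.0001, -0.1686, -0.0042]), array([-0.0003,  0.    , -0.0001]))
```

View pics/c9.png

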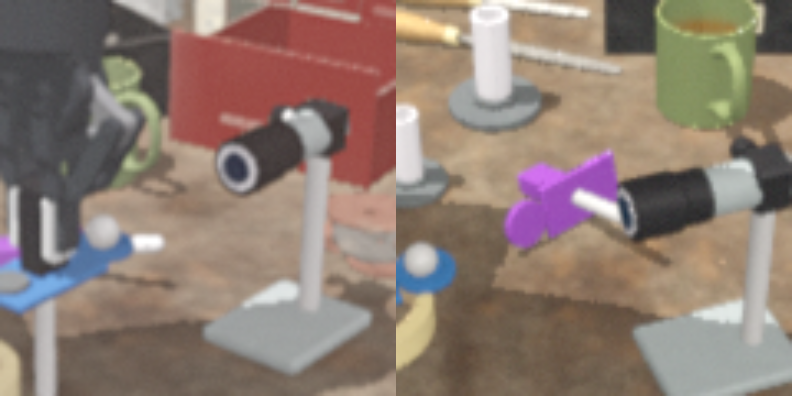

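View pics/side9.png

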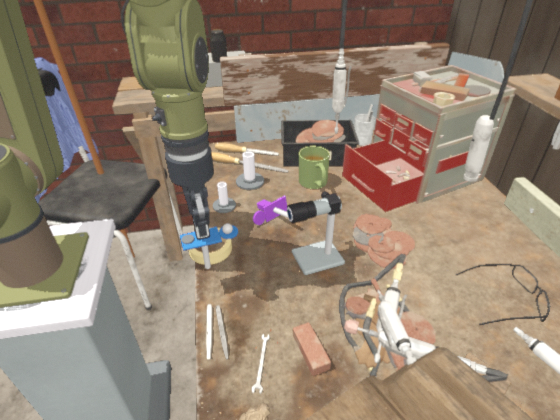

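The ball is in its pocket at scene (271,210) / side (228,228), and the lens centre is at scene (311.5,191) / side (290,214.5). Next I measure the ball-to-lens vector within the same images, where calibration biases cancel.

```bash
python3 - <<'E'
from h import *
np.set_printoptions(precision=1,suppress=True)
a=load('scene9');b=load('side9')
bp=((271.2,210.3),(227.9,228.2));lp=((311.5,190.9),(290.0,214.6))
print('tri ball',tri([a,b],bp),'lens',tri([a,b],lp))
for f,i in ((a,0),(b,1)):
    print('plane150 ball',plane(f,bp[i],150),'lens',plane(f,lp[i],150))
    print('depth ball surf',dep(f,bp[i]),'lens',dep(f,lp[i]))
    C=cloud(f);p=f['p'].astype(int)
    c=dep(f,bp[i]);m=(np.linalg.norm(C-c,axis=-1)<25)&(p[...,2]>p[...,0]+60)&(p[...,1]>p[...,0]+20); print('blue z',np.median(C[m][:,2]),m.sum())
# expected px of lens/focus
L=np.array([573.5,-95.7,150]);u=np.array([np.cos(np.radians(9.5)),np.sin(np.radians(9.5)),0])
B=np.array([395.2,-124.3,150])+50*u
for f in(a,b): print('predict lens',proj(f,L),'ball',proj(f,B), 'tail of barrel axis', proj(f,L+u*80))
E
```

```text
tri ball (array([ 447.1, -111.7,  146.5]), [np.float64(0.9180563807487578), np.float64(0.918056380748771)]) lens (array([575.1, -91.1, 146.3]), [np.float64(0.10762190873652124), np.float64(0.10762190873656784)])
plane150 ball [ 441.8 -119.2  150. ] lens [569.2 -97.2 150. ]
depth ball surf [ 438.5 -123.2  152.5] lens [566.9 -99.5 151.4]
blue z 141.98419429139236 79
plane150 ball [ 446.9 -114.5  150. ] lens [574.2 -95.8 150. ]
depth ball surf [ 446.9 -123.2  157.2] lens [ 573.1 -100.9  154.1]
blue z 143.96231258590925 129
predict lens [[312.5 190.2]] ball [[271.3 209.4]] tail of barrel axis [[334. 180.]]
predict lens [[289.7 214.6]] ball [[226.7 228.9]] tail of barrel axis [[325.5 206.2]]
```

The measured ball-to-lens distance is about 129 mm, lateral error about 1 mm, and heights agree. I advance 50 mm along the axis.

```bash
python3 -m handwheel '0 -0.002 0 0 0 0 0; 0 -0.006 0 0 0 0 0; 0 -0.013 0 0 0 0 0; 0 -0.022 0 0 0 0 0; 0 -0.033 -0.001 0 0 0 0; 0 -0.045 -0.001 0 0 0 0; 0 -0.057 -0.001 0 0 0 0; 0 -0.069 -0.001 0 0 0 0; 0 -0.081 -0.002 0 0 0 0; 0 -0.093 -0.002 0 0 0 0; 0 -0.105 -0.002 0 0 0 0; 0 -0.117 -0.002 0 0 0 0; 0 -0.129 -0.003 0 0 0 0; 0 -0.141 -0.003 0 0 0 0; 0 -0.151 -0.003 0 0 0 0; 0 -0.158 -0.003 0 0 0 0; 0 -0.163 -0.003 0 0 0 0; 0 -0.166 -0.003 0 0 0 0; 0 -0.166 -0.003 0 0 0 0; 0 -0.166 -0.003 0 0 0 0'
python3 -m handwheel '0 0 0 0 0 0 0; 0 0 0 0 0 0 0; 0 0 0 0 0 0 0; 0 0 0 0 0 0 0; 0 0 0 0 0 0 0; 0 0 0 0 0 0 0' 
python3 - <<'E'
from h import *
from bench import manip
np.set_printoptions(precision=4,suppress=True)
s=manip.read_state(); print(s['tcp_pos'],s['joint_vel'],s['time_s']);print(move(s,[445.3,-117.2,154.6],toolrot(99.5)))
for n in ["scene","side"]:
    c=manip.calibration(n); p,d=manip.read_camera(n)
    np.savez(f"{n}10.npz",p=p,d=d,**{k:np.array(v) for k,v in c.items()})
a=load('scene10');b=load('side10')
A=cv2.resize(a['p'][140:260,240:360,::-1],None,fx=3.3,fy=3.3);B=cv2.resize(b['p'][150:270,220:340,::-1],None,fx=3.3,fy=3.3)
cv2.imwrite('pics/c10.png',np.hstack([A,B]))
E
```

```text
time_s: 14.88
tcp_pos: [444.4, -116.9, 154.8]
tcp_rot: [0.457, -0.539, 0.457, 0.54]
wrist_force: [-0.7, -0.6, -1.7]
gripper_width: 17.2
time_s: 15.38
tcp_pos: [444.5, -117.0, 154.8]
tcp_rot: [0.457, -0.54, 0.457, 0.54]
wrist_force: [0.3, -0.4, -2.7]
gripper_width: 17.1
[ 444.5281 -116.9575  154.8082] [ 0.001  -0.0001  0.0011 -0.0019 -0.     -0.0014] 15.3833
(array([ 0.0007, -0.0024, -0.0012]), array([-0.0003, -0.    , -0.    ]))
```

View pics/c10.png

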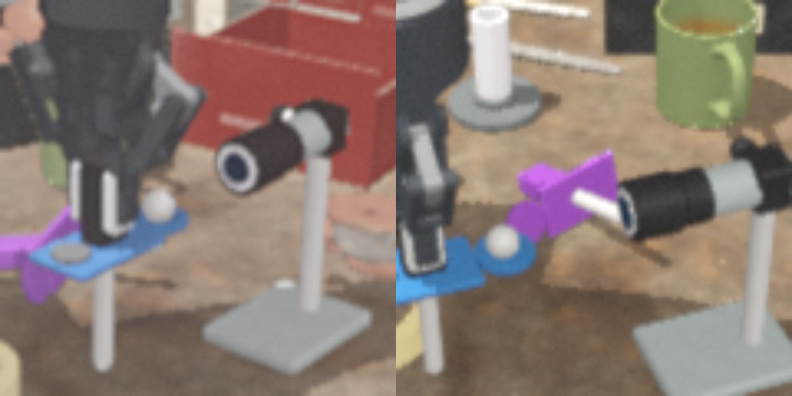

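The ball is in its pocket at scene (288,202.5) / side (252.5,223), on the lens axis line.

```bash
python3 - <<'E'
from h import *
from bench import manip
np.set_printoptions(precision=1,suppress=True)
a=load('scene10');b=load('side10')
bp=((288.2,202.4),(252.4,223));lp=((311.5,190.9),(290.0,214.6))
tb=tri([a,b],bp)[0];tl=tri([a,b],lp)[0];print('tri diff',tl-tb,tb,tl)
for f,i in ((a,0),(b,1)):
    d=plane(f,lp[i],150)-plane(f,bp[i],150);print('plane diff',d,np.linalg.norm(d),np.degrees(np.arctan2(d[1],d[0])))
    C=cloud(f);p=f['p'].astype(int);c=dep(f,bp[i])
    m=(np.linalg.norm(C-c,axis=-1)<120)&(p[...,2]>p[...,0]+60)&(p[...,1]>p[...,0]+20)
    Q=C[m];A=np.c_[Q[:,:2]-Q[:,:2].mean(0),np.ones(len(Q))];k=np.linalg.lstsq(A,Q[:,2],rcond=None)[0];print('tray slope',k[:2]*57.3,'deg z',k[2],len(Q))
E
```

```text
tri diff [78.9 14.6 -1. ] [ 496.2 -105.7  147.4] [575.1 -91.1 146.3]
plane diff [77.5 14.3  0. ] 78.76000861090833 10.447339492474278
tray slope [-0.7 -0.5] deg z 142.61561085308108 271
plane diff [78.3 12.   0. ] 79.25657700707545 8.713769251737894
tray slope [-1.2  1.7] deg z 144.29971986131227 501
```

```bash
python3 -c "
from bench import manip
print(manip.finish_job())"
```

```text
the job is handed in; nothing more can be done
None
```

The job is handed in: the tray is held still in front of the inspection camera with the ball in its pocket, at about 15.5 s of the 46 s allowed. No verdict was reported.

- **What I did:** I found the blue tray with two wrist views and gripped it across its 18 mm with 60 N. I lifted it about 130 mm straight up out of the tube and carried it in smooth ramps to the lens, turning it about 54° on the way.
- **Ball and lens:** The last scene and side pictures show the ball in its pocket, 79–80 mm from the lens face. It is within about 2 mm of the lens axis in height and sideways.
- **Tray:** It is level to about 2° against a limit of 7°, with joint speeds near zero. The gripper reads 17.1 mm on the 18 mm grip.
- **Bystanders:** I planned the path clear of the camera, mug, tape, spanner and rubbing block. They look unmoved in the pictures, but I did not measure them.
- **Disagreements:** Positions from scene and side pixels together came out up to about 20 mm from the depth readings early on for the grip and ball, about 5–10 mm for the lens. So I placed the tray by the ball-to-lens distance within the same picture, where the methods agreed to 1–3 mm. The yaw of the camera axis read 9–12° depending on the method, and I used 9.5°.

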